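# Pack the repainted cupboard's fittings into their caddy

## Task

This cupboard's fittings lie about the painting bench: gather them into the caddy, each upright and resting flat on the floor of its own recess: the small round knob in the round one, the square foot in the square one, the short bar handle in the long narrow one and the slide bolt in the broad oblong one. The big round knob and the long bar handle belong to another piece: leave them where they are.

Things in the scene. Friction and masses are not known exactly. Their poses are not given: they have to be found in the camera images.
- round_knob: small round turned-wood cupboard knob, standing on its foot; 38 mm across its head, 30 mm high (head is full width from 14 to 25 mm, narrower neck below: 24 mm across the foot). Origin: centre of its underside, z up.
- foot: square wooden furniture foot, standing: block 40 x 40 mm, 34 mm high, with a steel collar (2 mm high) and an 8 mm threaded stud on top that ends 50 mm above the underside. Origin: centre of its underside, x and y square to the block's sides, z up.
- short_handle: the shorter steel bar handle, standing on its two legs: 74 mm long (along its x), 10 mm wide (y), 28 mm high; the bar is the top 10 mm (18 to 28 mm high), with a leg at each end. Origin: centre of its underside, z up.
- bolt: steel slide bolt for a cupboard door, lying on its mounting plate: plate 70 mm (x) x 32 mm (y) x 3 mm, with a housing on its middle 40 mm long, 16 mm wide (y), whose top is 20 mm above the underside; a lower keeper (6 mm long, 18 mm wide, top 15 mm) 27 mm to each side of the middle along x. The bar does not move. Origin: centre of its underside, z up.
- round_pocket: fixed plywood insert 104 x 104 mm, 10 mm thick (top 16 mm above the table), with a grey-felted recess in its middle: a round one, 58 mm in diameter, 6 mm deep. Origin: centre of its underside, 6 mm above the table; recess floor 4 mm above the origin; z up. One of four, 2 x 2, 108 mm apart, order varies, in a 228 mm square wooden caddy, walls 16 mm high.
- square_pocket: fixed plywood insert 104 x 104 mm, 10 mm thick (top 16 mm above the table), with a grey-felted recess in its middle: a square one, 60 x 60 mm, 6 mm deep. Origin: centre of its underside, 6 mm above the table; recess floor 4 mm above the origin; z up. One of four, 2 x 2, 108 mm apart, order varies, in a 228 mm square wooden caddy, walls 16 mm high.
- slot_pocket: fixed plywood insert 104 x 104 mm, 10 mm thick (top 16 mm above the table), with a grey-felted recess in its middle: a long narrow one, 92 mm along x and 28 mm along y, 6 mm deep. Origin: centre of its underside, 6 mm above the table; recess floor 4 mm above the origin; z up. One of four, 2 x 2, 108 mm apart, order varies, in a 228 mm square wooden caddy, walls 16 mm high.
- broad_pocket: fixed plywood insert 104 x 104 mm, 10 mm thick (top 16 mm above the table), with a grey-felted recess in its middle: a broad oblong one, 88 mm along x and 50 mm along y, 6 mm deep. Origin: centre of its underside, 6 mm above the table; recess floor 4 mm above the origin; z up. One of four, 2 x 2, 108 mm apart, order varies, in a 228 mm square wooden caddy, walls 16 mm high.
- big_knob: the big round wooden knob of another piece: like the small one but 62 mm across and 42 mm high, too big for the round recess. To be left where it is. Origin: centre of its underside, z up.
- long_handle: the longer steel bar handle of another piece: like the short one but 108 mm long (along its x), 10 mm wide, 28 mm high, too long for the narrow recess. To be left where it is. Origin: centre of its underside, z up.
Not all that is in view belongs to the job. Leave any green look-alike of the bolt alone. Leave any blue look-alike of the round_knob alone.

How it is judged (in metres and radians):
At the end, for the whole second after the job is handed in: Small knob, foot, short handle and bolt each released, at rest in their named recess: within 20 mm (level) of the insert's centre, underside within 3 mm of the recess floor, tilt under 0.12 rad. Big knob and long handle within 30 mm of their starts (horizontal distance between round_knob and round_pocket below 0.02 m and z of round_knob in the frame of round_pocket between 0.001 and 0.007 m and angle between each of round_knob, foot, short_handle, bolt's own z axis and vertical below 0.12 rad and linear speed of each of round_knob, foot, short_handle, bolt, big_knob, long_handle below 0.02 m/s and contact force between each of round_knob, foot, short_handle, bolt and the fingers below 0.05 N and horizontal distance between foot and square_pocket below 0.02 m and z of foot in the frame of square_pocket between 0.001 and 0.007 m and horizontal distance between short_handle and slot_pocket below 0.02 m and z of short_handle in the frame of slot_pocket between 0.001 and 0.007 m and horizontal distance between bolt and broad_pocket below 0.02 m and z of bolt in the frame of broad_pocket between 0.001 and 0.007 m and distance of each of big_knob, long_handle from where it was at the start of the episode below 0.03 m); the robot touches nothing.
It fails at once if the big knob is moved more than 30 mm (distance of big_knob from where it was at the start of the episode above 0.03 m).
It fails at once if the long handle is moved more than 30 mm (distance of long_handle from where it was at the start of the episode above 0.03 m).
It also fails if it takes over 93 s, if anything falls off the work surface, if the arm or the gripper's body presses on something with over 40 N, if the wrist force passes 120 N, or if a joint passes its speed limit or range.

## Robot

A 6-joint arm with a two-finger parallel gripper is mounted at the origin on the work surface. World frame = base frame: x ahead of the robot, y to its left, z up, the work surface at z = 0. Lengths are in mm, angles in degrees, forces in N, time in s.
With the tool pointing down it reaches from about 275 to 825 mm from the base axis. Payload 5.2 kg.
Tool frame: the origin (TCP) lies between the finger pads; the fingertips stand 19 mm ahead of it and the grasp point (between the pads) is the TCP; z points along the fingers, y is the line along which they close (so a half turn about z gives the same grasp; the last joint's range is limited). The gripper opens to 93 mm and grips with 3 to 60 N. Pads are 15 mm wide; open, the fingers measure 128 mm over their backs; the gripper's body (75 mm by 188 mm) begins 65 mm behind the grasp point.
Start: joints at [-86.562, 14.817, 87.949, -0, 77.235, -11.62], TCP at [142.903, -531.116, 237.653] pointing down, gripper open.
Joint ranges: [-179.93, 179.93], [-52.35, 119.4], [10.71, 147.94], [-69.91, 249.91], [12.55, 155.21], [-178.61, 178.61]. Speed limits (degrees/s): [147.25, 147.25, 180, 180, 180, 180].

## Interface

Orientations are given as a 3x3 rotation matrix whose columns are the frame's x, y, z axes.
In Python, from plant import robot gives the robot as it stands.
- The arm moves only by the tool jog_arm, never from a script. Its arguments are lists of equal length, an entry for each row: "gripper": the closure, from 0 (fully open) to 1 (shut); "offset": the shift along the tool's x, y, z in parts of the range, where 1.0 means 0.8 m, a list of three; "spin": the turn about the tool's z in fractions of the full range, 1 being 360 degrees. In form: {"gripper": [gripper, ...], "offset": [[x, y, z], ...], "spin": [spin, ...]}. A call has 1 to 12 rows; each row is the pose to reach, as a shift and turn from the pose commanded when the call began, along the tool's axes at that moment; what a row does not reach only later rows make up. A row lasts 1/12 s, in which the tool goes at most 41.7 mm and 7.16 degrees, less where a joint would pass 70% of its speed; a pose out of reach is approached as far as the arm can. A call with a gripper value outside its range is refused whole. The fingers move at their own pace and stop on an object; the grip force is fixed at half the most. Time passes only in rows, so rows that repeat a pose let the fingers close. It gives the time, the measured TCP pose, the force, the opening and the grip force at its end, in the units of the state.
- robot.observe(): the state, without advancing time (a new reading comes with each control period).
- robot.get_image(name): name is "scene" or "top" or "wrist"; returns a dict with "pixels" (420x560x3 uint8, blue, green, red), "fovy" (degrees; the focal length in pixels is half the picture's height over the tangent of half this angle, whatever the lens; pixels are square), "cx", "cy" (the principal point, pixels), "world_to_cam" (4x4, takes a point from world to camera coordinates); the wrist camera has in their place "T_tool_cam" (4x4, takes a point from camera to tool coordinates, whose origin is the TCP and whose axes are the flange's). Camera axes: x right, y up, looking along -z (the intrinsics and any distortion apply to the point x, -y, -z); pixel columns grow to the right and rows downward; lengths in mm; the calibration is good to about 2 mm. A picture is of the moment at which its call begins: read the wrist's pose just before it. There is no depth.
- robot.sign_off(): hands the job in; it is judged then, once.
The state is a dict: "clock": time; "joint_positions": joint angles; "joint_velocities": joint speeds; "tau": joint torques, N m; "ee_pos": TCP position; "tool_rot": TCP orientation; "force": force on the tool from outside, world axes, zero at the start; "torque": the same for the moment, N m; "grip_width": finger opening in mm; "finger_force": force on a finger pad.
Only numpy, scipy, OpenCV 4.12 (cv2) and the standard library are available. Lean on these libraries where they do the work, as an engineer would, in place of code of your own. Each camera call takes 0.05 s, during which the arm holds its last target. There are 200 camera calls.

## Working session

There is one attempt and no reset: what is moved stays moved. The work goes in short steps, Python scripts to look and compute and a tool call to move; the robot and the scene stay as the last step left them, time stands still between calls to the robot, and variables do not carry over. Pictures are saved under pics/ and viewed, at most 14 in all, crops included, and the job is handed in when it is done.

Besides the shell and the picture viewer there is one more tool, called after "Request:" by a JSON object that holds its "fn" and its "kwargs", one argument or row to a line. jog_arm: Moves the arm, as the interface text tells. Its arguments: {"type":"object","properties":{"gripper":{"type":"array","items":{"type":"number"}},"offset":{"type":"array","items":{"type":"array","items":{"type":"number"}}},"spin":{"type":"array","items":{"type":"number"}}},"required":["gripper","offset","spin"]}

```bash
mkdir -p pics; ls; cat > h.py <<'E'
import numpy as np, cv2
from plant import robot
def snap(n,f):
    s=robot.observe(); im=robot.get_image(n); cv2.imwrite(f'pics/{f}.png',im['pixels'])
    np.save(f'pics/{f}.npy',dict(im=im,s=s),allow_pickle=True); return im
def px2w(f,pts,z):
    d=np.load(f'pics/{f}.npy',allow_pickle=True).item(); im=d['im']; s=d['s']
    H=im['pixels'].shape[0]; fl=H/2/np.tan(np.radians(im['fovy'])/2)
    if 'world_to_cam' in im: T=np.linalg.inv(np.array(im['world_to_cam']))
    else:
        W=np.eye(4); W[:3,:3]=s['tool_rot']; W[:3,3]=s['ee_pos']; T=W@np.array(im['T_tool_cam'])
    out=[]
    zs=np.broadcast_to(z,(len(pts),))
    for (u,v),zz in zip(pts,zs):
        r=T[:3,:3]@np.array([(u-im['cx'])/fl,-(v-im['cy'])/fl,-1]); o=T[:3,3]
        out.append(o+r*(zz-o[2])/r[2])
    return np.round(np.array(out),1)
E
python3 - <<'E'
from h import *
for n in('top','scene'):
    im=snap(n,n); print({k:v for k,v in im.items() if k!='pixels'})
print(robot.observe())
E
```

```text
pics
{'fovy': 49.35815958352869, 'cx': 284.8140554584646, 'cy': 212.1214900361128, 'world_to_cam': array([[ 2.14839787e-02, -9.99749289e-01,  6.30854790e-03,
        -7.77112368e+01],
       [ 9.96495924e-01,  2.19234008e-02,  8.07170187e-02,
        -5.83851660e+02],
       [-8.08350869e-02,  4.55231956e-03,  9.96717094e-01,
        -9.33357161e+02],
       [ 0.00000000e+00,  0.00000000e+00,  0.00000000e+00,
         1.00000000e+00]])}
{'fovy': 51.58034166331079, 'cx': 279.98542655992014, 'cy': 203.57609387452092, 'world_to_cam': array([[ 2.82052265e-01,  9.59394383e-01,  2.98951091e-03,
        -1.00108411e+02],
       [-5.94530081e-01,  1.72338545e-01,  7.85387426e-01,
         3.18976848e+02],
       [ 7.52981077e-01, -2.23297657e-01,  6.18997297e-01,
        -1.39528883e+03],
       [ 0.00000000e+00,  0.00000000e+00,  0.00000000e+00,
         1.00000000e+00]])}
{'clock': 0.1, 'joint_positions': array([-8.65626146e+01,  1.48567659e+01,  8.80025603e+01, -1.95394927e-03,
        7.72367528e+01, -1.16204821e+01]), 'joint_velocities': array([ 0.10916149, -0.05874263, -0.11305198, -0.02663811,  0.0295038 ,
        0.03728903]), 'tau': array([ 2.39923138e-03, -4.38211048e+01, -2.84642136e+01,  7.19636609e-02,
        3.61900125e-02, -4.74654530e-05]), 'ee_pos': array([ 142.8618851 , -530.6479153 ,  236.90076829]), 'tool_rot': array([[ 9.65661988e-01,  2.59801670e-01, -1.33743141e-04],
       [ 2.59801526e-01, -9.65660588e-01,  1.67188362e-03],
       [ 3.05207677e-04, -1.64922113e-03, -9.99998593e-01]]), 'force': array([ 0.22500392, -0.31294113,  1.08740559]), 'torque': array([-0.02084716,  0.03076898, -0.02644341]), 'finger_force': 0.0, 'grip_width': 92.95783499025742}
```

View pics/top.png

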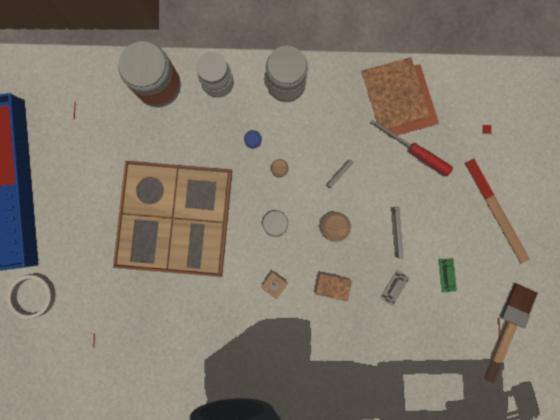

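View pics/scene.png

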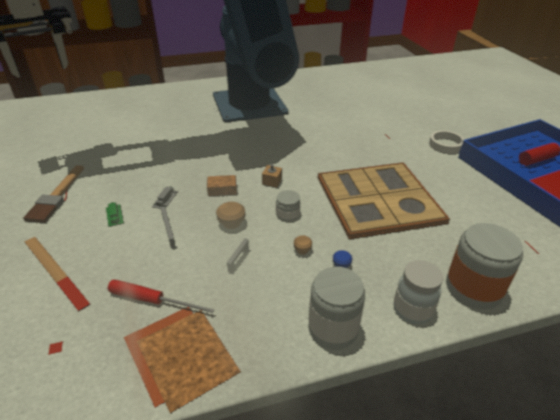

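The candidates are below, as (column, row) in the top image:
- **Small knob:** (280,168). The big knob is at (335,227), the blue look-alike at (253,139) and a grey tin at (275,223).
- **Short handle:** (340,174). The long handle is at (397,232).
- **Bolt:** (396,288). The green look-alike is at (447,275).
- **Foot:** (274,285). The cork block at (333,286) could be mistaken for it.
- **Recesses:** round (150,190), square (201,195), broad (144,241), slot (196,246).

I'll check these in a close crop.

```bash
python3 - <<'E'
import cv2
i=cv2.imread('pics/top.png')
cv2.imwrite('pics/c1.png',cv2.resize(i[150:310,250:430],None,fx=3.75*1.15,fy=3.75,interpolation=3) if 0 else cv2.resize(i[155:305,255:415],None,fx=4,fy=4,interpolation=cv2.INTER_CUBIC))
cv2.imwrite('pics/c2.png',cv2.resize(i[150:290,105:245],None,fx=4,fy=4,interpolation=cv2.INTER_CUBIC))
E
```

```text
(no output)
```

View pics/c1.png

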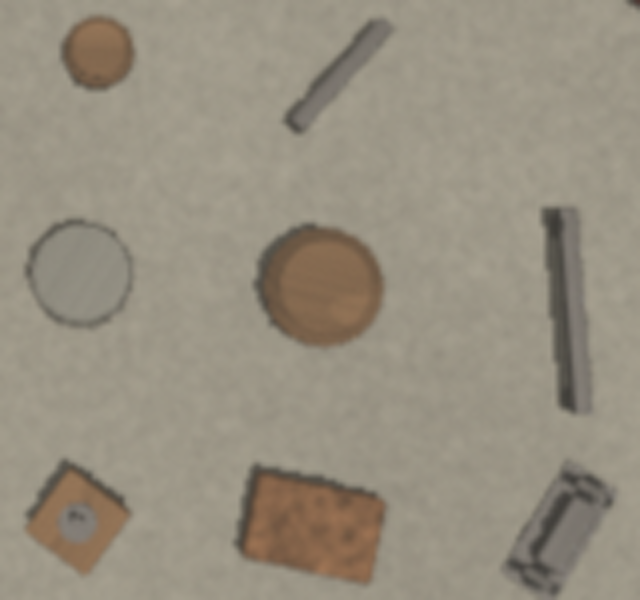

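View pics/c2.png

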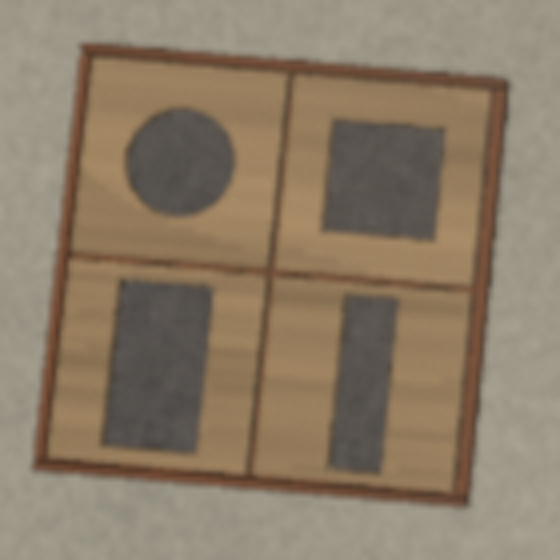

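The crop confirms the choice: the plain-wood knob, the short bar, the square foot with its stud and the grey bolt. Next I'll turn these into positions.

```bash
python3 - <<'E'
from h import *
def F(p,o): return [(a/4-.375+o[0],b/4-.375+o[1]) for a,b in p]
o1=(255,155);o2=(105,150)
def show(n,p,o,z):
    w=px2w('top',F(p,o),z); print(n,w[:,:2].tolist(),'mean',w.mean(0).round(1)[:2], 'len',np.linalg.norm(w[0]-w[1]).round(1),'dir',np.degrees(np.arctan2(*(w[0]-w[1])[[1,0]])).round(1))
show('knob dia',[(63,52),(133,52)],o1,20)
show('knob dia v',[(98,16),(98,89)],o1,20)
show('short',[(384,22),(297,120)],o1,28)
show('long',[(570,208),(582,412)],o1,28)
show('foot diag',[(27,527),(130,513)],o1,34)
show('foot diag',[(70,470),(85,574)],o1,34)
show('bolt plate corners long',[(575,460),(505,572)],o1,3)
show('bolt long2',[(616,486),(550,598)],o1,3)
show('big',[(258,286),(383,286)],o1,25)
show('tin',[(28,273),(133,273)],o1,25)
for n,c in dict(round=[(125,161),(235,161),(180,106),(180,216)],square=[(331,119),(444,127),(437,240),(321,231)],broad=[(120,279),(212,287),(197,454),(102,444)],slot=[(344,294),(398,298),(381,473),(328,467)]).items():
    w=px2w('top',F(c,o2),13); m=w.mean(0); e=w[0]+w[1]-w[2]-w[3]
    print(n,m,np.degrees(np.arctan2(e[1],e[0])).round(1),[np.linalg.norm(w[i]-w[i-1]).round(1) for i in range(4)])
E
```

```text
knob dia [[679.6, -32.4], [680.5, -69.5]] mean [680. -51.] len 37.1 dir 91.4
knob dia v [[699.4, -50.5], [660.3, -51.4]] mean [679.8 -51. ] len 39.1 dir 1.3
short [[698.0, -201.2], [644.9, -156.1]] mean [ 671.4 -178.6] len 69.7 dir -40.3
long [[601.8, -299.5], [495.8, -305.9]] mean [ 548.8 -302.7] len 106.2 dir 3.5
foot diag [[431.2, -20.3], [439.4, -72.8]] mean [435.3 -46.6] len 53.1 dir 98.9
foot diag [[460.6, -41.6], [408.1, -50.5]] mean [434.4 -46. ] len 53.2 dir 9.6
bolt plate corners long [[470.0, -308.6], [410.5, -271.7]] mean [ 440.2 -290.2] len 70.0 dir -31.8
bolt long2 [[456.8, -330.4], [397.4, -295.5]] mean [ 427.1 -313. ] len 68.9 dir -30.4
big [[557.6, -137.2], [559.0, -202.5]] mean [ 558.3 -169.8] len 65.3 dir 91.2
tin [[561.7, -17.1], [562.9, -71.9]] mean [562.3 -44.5] len 54.8 dir 91.3
round [627.375 222.85   13.   ] 180.0 [np.float64(41.9), np.float64(58.3), np.float64(41.9), np.float64(58.9)]
square [620.075 114.8    13.   ] -2.2 [np.float64(60.0), np.float64(60.2), np.float64(60.4), np.float64(61.6)]
broad [518.725 229.625  13.   ] -3.1 [np.float64(86.9), np.float64(48.7), np.float64(87.9), np.float64(50.1)]
slot [512.15 121.65  13.  ] -3.3 [np.float64(91.0), np.float64(28.6), np.float64(92.1), np.float64(27.9)]
```

Every measured size matches the description. I'll start with the bolt, which is nearest the gripper.

```bash
cat >> h.py <<'E'
def nav(x,y,z,yaw):
    s=robot.observe(); R=np.array(s['tool_rot']); p=np.array(s['ee_pos'])
    o=R.T@(np.array([x,y,z])-p)/1000
    y0=np.degrees(np.arctan2(R[1,0],R[0,0])); 
    print('offset',o.round(4).tolist(),'spin',round((y0-yaw+180)%360-180,1),'yaw',y0.round(1),'t',s['clock'],'p',p.round(1),'w',round(s['grip_width'],1),'ff',s['finger_force'],'f',np.round(s['force'],1))
E
python3 -c "
from h import *
nav(434,-302,150,-31)"
```

```text
offset [0.3405, -0.145, 0.0872] spin 46.1 yaw 15.1 t 0.1 p [ 142.9 -530.6  236.9] w 93.0 ff 0.0 f [ 0.2 -0.3  1.1]
```

The rows are not in the units I measure in: shifts go in shares of 0.8 m and turns go in shares of 360 degrees. I convert before sending: 0.34 m / 0.8 = 0.425, -0.145 m / 0.8 = -0.1813, 46 degrees / 360 = 0.1278.

Request:
{"fn": "jog_arm", "kwargs": {
  "gripper": [0.3,0.3,0.3,0.3,0.3,0.3,0.3,0.3,0.3,0.3,0.3,0.3],
  "offset": [
    [0.425,-0.1813,0.1088],
    [0.425,-0.1813,0.1088],
    [0.425,-0.1813,0.1088],
    [0.425,-0.1813,0.1088],
    [0.425,-0.1813,0.1088],
    [0.425,-0.1813,0.1088],
    [0.425,-0.1813,0.1088],
    [0.425,-0.1813,0.1088],
    [0.425,-0.1813,0.1088],
    [0.425,-0.1813,0.1088],
    [0.425,-0.1813,0.1088],
    [0.425,-0.1813,0.1088]
  ],
  "spin": [0.1278,0.1278,0.1278,0.1278,0.1278,0.1278,0.1278,0.1278,0.1278,0.1278,0.1278,0.1278]
}}

```text
clock: 1.1
ee_pos: [433.9, -301.5, 149.9]
tool_rot: [[0.859, -0.511, -0.001], [-0.511, -0.859, 0.001], [-0.002, -0.0, -1.0]]
force: [-0.4, 0.3, 0.8]
grip_width: 65.1
finger_force: 0.0
```

```bash
python3 - <<'E'
from h import *
snap('wrist','w1')
im=cv2.imread('pics/w1.png')
nav(434,-302,27,-31)
E
```

```text
offset [0.0004, -0.0009, 0.1234] spin 0.1 yaw -30.9 t 1.15 p [ 433.4 -302.6  150.4] w 65.2 ff 0.0 f [-0.2 -0.6  0.1]
```

View pics/w1.png

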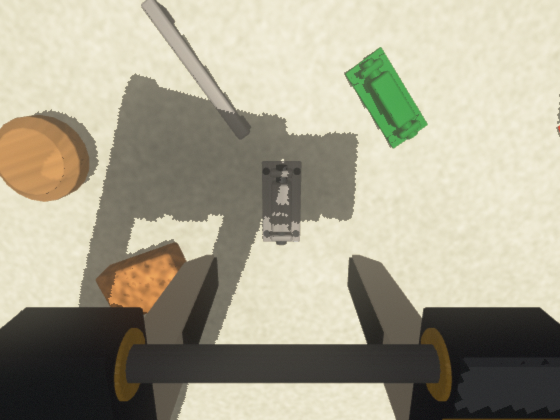

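The wrist view shows the bolt's plate squarely aligned, with corners near (263,161) and (300,241), and nothing in the fingers' way.

```bash
python3 - <<'E'
from h import *
w=px2w('w1',[(263,161),(300,161),(301,241),(263,241)],3);print(w,w.mean(0))
E
```

```text
[[ 471.  -306.1    3. ]
 [ 455.7 -331.7    3. ]
 [ 395.2 -297.8    3. ]
 [ 411.9 -269.7    3. ]] [ 433.45  -301.325    3.   ]
```

Converted, 0.123 m / 0.8 = 0.1538, 0.1 m / 0.8 = 0.125.

Request:
{"fn": "jog_arm", "kwargs": {
  "gripper": [0.3,0.3,0.3,0.3,0.3,0.3,1,1,1,1,1,1],
  "offset": [
    [0,0,0.0438],
    [0,0,0.0875],
    [0,0,0.125],
    [0,0,0.1538],
    [0,0,0.1538],
    [0,0,0.1538],
    [0,0,0.1538],
    [0,0,0.1538],
    [0,0,0.1538],
    [0,0,0.1538],
    [0,0,0.1538],
    [0,0,0.1538]
  ],
  "spin": [0,0,0,0,0,0,0,0,0,0,0,0]
}}

```text
clock: 2.15
ee_pos: [433.8, -302.9, 28.2]
tool_rot: [[0.858, -0.514, 0.001], [-0.514, -0.858, -0.001], [0.001, 0.0, -1.0]]
force: [-0.0, 0.2, -0.7]
grip_width: 29.7
finger_force: 0.0
```

Converted, -0.1 m / 0.8 = -0.125, -0.07 m / 0.8 = -0.0875.

Request:
{"fn": "jog_arm", "kwargs": {
  "gripper": [1,1,1,1,1,1,1,1],
  "offset": [
    [0,0,0],
    [0,0,0],
    [0,0,0],
    [0,0,-0.0375],
    [0,0,-0.0875],
    [0,0,-0.125],
    [0,0,-0.125],
    [0,0,-0.125]
  ],
  "spin": [0,0,0,0,0,0,0,0]
}}

```text
clock: 2.82
ee_pos: [434.4, -303.6, 129.3]
tool_rot: [[0.858, -0.514, 0.003], [-0.514, -0.858, -0.003], [0.004, 0.001, -1.0]]
force: [-1.0, 0.2, -1.9]
grip_width: 15.8
finger_force: 30.0
```

```bash
python3 - <<'E'
from h import *
nav(518.7,229.6,125,-3.5)
E
```

```text
offset [-0.2019, -0.5007, 0.0029] spin -27.4 yaw -30.9 t 2.8167 p [ 434.4 -303.6  129.3] w 15.8 ff 29.999856054782867 f [-1.   0.2 -1.9]
```

Converted, -0.501 m / 0.8 = -0.6263, 0.003 m / 0.8 = 0.0038, -27.4 degrees / 360 = -0.0761.

Request:
{"fn": "jog_arm", "kwargs": {
  "gripper": [1,1,1,1,1,1,1,1,1,1,1,1],
  "offset": [
    [-0.2525,-0.6263,0.0038],
    [-0.2525,-0.6263,0.0038],
    [-0.2525,-0.6263,0.0038],
    [-0.2525,-0.6263,0.0038],
    [-0.2525,-0.6263,0.0038],
    [-0.2525,-0.6263,0.0038],
    [-0.2525,-0.6263,0.0038],
    [-0.2525,-0.6263,0.0038],
    [-0.2525,-0.6263,0.0038],
    [-0.2525,-0.6263,0.0038],
    [-0.2525,-0.6263,0.0038],
    [-0.2525,-0.6263,0.0038]
  ],
  "spin": [-0.0761,-0.0761,-0.0761,-0.0761,-0.0761,-0.0761,-0.0761,-0.0761,-0.0761,-0.0761,-0.0761,-0.0761]
}}

```text
clock: 3.82
ee_pos: [510.1, 193.0, 122.7]
tool_rot: [[0.998, -0.062, -0.004], [-0.062, -0.998, -0.001], [-0.004, 0.001, -1.0]]
force: [0.9, -0.7, -0.5]
grip_width: 15.7
finger_force: 30.0
```

```bash
python3 - <<'E'
from h import *
nav(518.7,229.6,75,-3.5)
E
```

```text
offset [0.0066, -0.0371, 0.0476] spin -0.0 yaw -3.5 t 3.8167 p [510.1 193.  122.7] w 15.7 ff 29.99826729297638 f [ 0.9 -0.7 -0.5]
```

Converted, 0.047 m / 0.8 = 0.0588, -0.035 m / 0.8 = -0.0438.

Request:
{"fn": "jog_arm", "kwargs": {
  "gripper": [1,1,1,1,1],
  "offset": [
    [0.0088,-0.0438,0.025],
    [0.0088,-0.0438,0.0588],
    [0.0088,-0.0438,0.0588],
    [0.0088,-0.0438,0.0588],
    [0.0088,-0.0438,0.0588]
  ],
  "spin": [0,0,0,0,0]
}}

```text
clock: 4.23
ee_pos: [520.1, 224.7, 77.4]
tool_rot: [[0.998, -0.062, -0.002], [-0.062, -0.998, -0.001], [-0.002, 0.001, -1.0]]
force: [0.9, 0.8, -0.1]
grip_width: 15.7
finger_force: 30.0
```

```bash
python3 - <<'E'
from h import *
snap('wrist','w2');snap('top','t2')
nav(518.7,229.6,38,-3.5)
E
```

```text
offset [-0.0031, -0.0048, 0.0408] spin -0.1 yaw -3.6 t 4.3333 p [521.4 224.6  78.9] w 15.8 ff 29.999609291553497 f [-0.2 -0.3 -0. ]
```

View pics/w2.png

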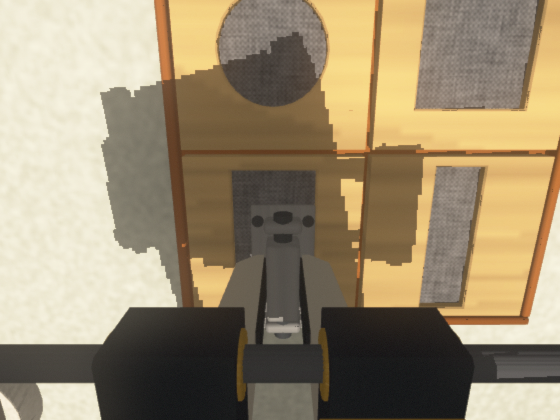

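Converted, 0.038 m / 0.8 = 0.0475, 0.034 m / 0.8 = 0.0425.

Request:
{"fn": "jog_arm", "kwargs": {
  "gripper": [1,1,1,1,1,1,1,1],
  "offset": [
    [-0.0025,-0.005,0.015],
    [-0.0025,-0.005,0.03],
    [-0.0025,-0.005,0.0425],
    [-0.0025,-0.005,0.0475],
    [-0.0025,-0.005,0.0475],
    [-0.0025,-0.005,0.0475],
    [-0.0025,-0.005,0.0475],
    [-0.0025,-0.005,0.0475]
  ],
  "spin": [0,0,0,0,0,0,0,0]
}}

```text
clock: 5.0
ee_pos: [519.6, 229.7, 40.6]
tool_rot: [[0.998, -0.062, 0.001], [-0.062, -0.998, 0.0], [0.001, -0.0, -1.0]]
force: [0.1, -0.3, -2.0]
grip_width: 15.6
finger_force: 30.0
```

```bash
python3 - <<'E'
from h import *
nav(518.7,229.6,38,-3.5)
E
```

```text
offset [-0.0009, 0.0002, 0.0026] spin -0.1 yaw -3.6 t 5.0 p [519.6 229.7  40.6] w 15.6 ff 29.99973624944687 f [ 0.1 -0.3 -2. ]
```

Converted, -0.1 m / 0.8 = -0.125, -0.06 m / 0.8 = -0.075.

Request:
{"fn": "jog_arm", "kwargs": {
  "gripper": [1,1,0.6,0.6,0.6,0.6,0.6,0.6,0.6,0.6,0.6],
  "offset": [
    [0,0,0.0025],
    [0,0,0.0025],
    [0,0,0.0025],
    [0,0,0.0025],
    [0,0,0.0025],
    [0,0,0.0025],
    [0,0,-0.025],
    [0,0,-0.075],
    [0,0,-0.125],
    [0,0,-0.125],
    [0,0,-0.125]
  ],
  "spin": [0,0,0,0,0,0,0,0,0,0,0]
}}

```text
clock: 5.92
ee_pos: [521.0, 230.2, 142.8]
tool_rot: [[0.998, -0.062, 0.006], [-0.062, -0.998, 0.001], [0.006, -0.002, -1.0]]
force: [-0.1, 0.6, -0.9]
grip_width: 37.2
finger_force: 0.0
```

```bash
python3 - <<'E'
from h import *
nav(434.9,-46.3,130,54.3)
E
```

```text
offset [-0.0689, 0.2813, 0.0119] spin -57.8 yaw -3.5 t 5.9167 p [521.  230.2 142.8] w 37.2 ff 0.0 f [-0.1  0.6 -0.9]
```

Converted, 0.281 m / 0.8 = 0.3513, -0.069 m / 0.8 = -0.0863, -57.8 degrees / 360 = -0.1606.

Request:
{"fn": "jog_arm", "kwargs": {
  "gripper": [0.25,0.25,0.25,0.25,0.25,0.25,0.25,0.25,0.25,0.25,0.25],
  "offset": [
    [-0.0863,0.3513,0.015],
    [-0.0863,0.3513,0.015],
    [-0.0863,0.3513,0.015],
    [-0.0863,0.3513,0.015],
    [-0.0863,0.3513,0.015],
    [-0.0863,0.3513,0.015],
    [-0.0863,0.3513,0.015],
    [-0.0863,0.3513,0.015],
    [-0.0863,0.3513,0.015],
    [-0.0863,0.3513,0.015],
    [-0.0863,0.3513,0.015]
  ],
  "spin": [-0.1606,-0.1606,-0.1606,-0.1606,-0.1606,-0.1606,-0.1606,-0.1606,-0.1606,-0.1606,-0.1606]
}}

```text
clock: 6.83
ee_pos: [432.0, -46.4, 126.9]
tool_rot: [[0.588, 0.809, -0.002], [0.809, -0.588, 0.001], [-0.0, -0.002, -1.0]]
force: [0.4, -0.5, -0.0]
grip_width: 69.3
finger_force: 0.0
```

```bash
python3 - <<'E'
from h import *
snap('wrist','w3'); snap('top','t3')
a=cv2.imread('pics/w3.png');b=cv2.imread('pics/t3.png')[150:290,105:245]
b=cv2.resize(b,None,fx=1.7,fy=1.7); b=cv2.copyMakeBorder(b,0,420-b.shape[0],0,0,0)
cv2.imwrite('pics/m3.png',np.hstack([a,b]))
nav(434.9,-46.3,27,54.3)
E
```

```text
offset [0.0009, 0.0024, 0.1003] spin -0.2 yaw 54.1 t 6.9333 p [432.5 -45.7 127.3] w 69.8 ff 0.0 f [ 0.4  1.3 -0.8]
```

View pics/m3.png

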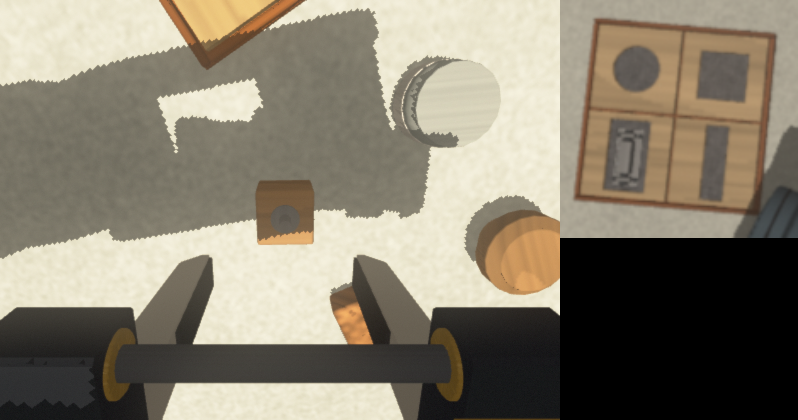

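The bolt lies in the broad recess. The foot is centred and square between the fingers, at (285,215).

Converted, 0.1 m / 0.8 = 0.125, 0.002 m / 0.8 = 0.0025.

Request:
{"fn": "jog_arm", "kwargs": {
  "gripper": [0.25,0.25,0.25,0.25,0.25,1,1,1,1,1,1,1],
  "offset": [
    [0.0013,0.0025,0.0375],
    [0.0013,0.0025,0.075],
    [0.0013,0.0025,0.1063],
    [0.0013,0.0025,0.125],
    [0.0013,0.0025,0.125],
    [0.0013,0.0025,0.125],
    [0.0013,0.0025,0.125],
    [0.0013,0.0025,0.125],
    [0.0013,0.0025,0.125],
    [0.0013,0.0025,0.125],
    [0.0013,0.0025,0.125],
    [0.0013,0.0025,0.125]
  ],
  "spin": [0,0,0,0,0,0,0,0,0,0,0,0]
}}

```text
clock: 7.93
ee_pos: [435.6, -47.0, 28.7]
tool_rot: [[0.584, 0.812, 0.002], [0.812, -0.584, -0.0], [0.001, 0.002, -1.0]]
force: [-0.1, 1.0, 7.0]
grip_width: 39.8
finger_force: 30.0
```

Converted, -0.1 m / 0.8 = -0.125, -0.07 m / 0.8 = -0.0875.

Request:
{"fn": "jog_arm", "kwargs": {
  "gripper": [1,1,1,1,1,1],
  "offset": [
    [0,0,0],
    [0,0,-0.0375],
    [0,0,-0.0875],
    [0,0,-0.125],
    [0,0,-0.125],
    [0,0,-0.125]
  ],
  "spin": [0,0,0,0,0,0]
}}

```text
clock: 8.43
ee_pos: [436.3, -47.4, 129.6]
tool_rot: [[0.584, 0.812, 0.005], [0.812, -0.584, -0.002], [0.001, 0.005, -1.0]]
force: [-0.4, 0.8, 0.0]
grip_width: 39.9
finger_force: 30.0
```

```bash
python3 - <<'E'
from h import *
nav(620.1,114.8,125,-3.5)
E
```

```text
offset [0.239, 0.0544, 0.0052] spin 57.7 yaw 54.2 t 8.4333 p [436.3 -47.4 129.6] w 39.9 ff 29.998676776885986 f [-0.4  0.8  0. ]
```

Converted, 0.239 m / 0.8 = 0.2988, 0.005 m / 0.8 = 0.0063, 57.7 degrees / 360 = 0.1603.

Request:
{"fn": "jog_arm", "kwargs": {
  "gripper": [1,1,1,1,1,1,1,1,1,1,1,1],
  "offset": [
    [0.2988,0.0675,0.0063],
    [0.2988,0.0675,0.0063],
    [0.2988,0.0675,0.0063],
    [0.2988,0.0675,0.0063],
    [0.2988,0.0675,0.0063],
    [0.2988,0.0675,0.0063],
    [0.2988,0.0675,0.0063],
    [0.2988,0.0675,0.0063],
    [0.2988,0.0675,0.0375],
    [0.2988,0.0675,0.0625],
    [0.2988,0.0675,0.0625],
    [0.2988,0.0675,0.0625]
  ],
  "spin": [0.1603,0.1603,0.1603,0.1603,0.1603,0.1603,0.1603,0.1603,0.1603,0.1603,0.1603,0.1603]
}}

```text
clock: 9.43
ee_pos: [616.3, 115.5, 75.1]
tool_rot: [[0.998, -0.06, -0.006], [-0.06, -0.998, -0.0], [-0.006, 0.0, -1.0]]
force: [-1.1, -0.8, -0.4]
grip_width: 39.6
finger_force: 30.0
```

```bash
python3 - <<'E'
from h import *
nav(620.1,114.8,38.5,-3.5)
E
```

```text
offset [0.004, 0.0004, 0.0365] spin 0.1 yaw -3.4 t 9.4333 p [616.3 115.5  75.1] w 39.6 ff 29.998789429664612 f [-1.1 -0.8 -0.4]
```

Converted, 0.036 m / 0.8 = 0.045, 0.002 m / 0.8 = 0.0025.

Request:
{"fn": "jog_arm", "kwargs": {
  "gripper": [1,1,1,1,1,1,1,1],
  "offset": [
    [0.0025,0,0.015],
    [0.0025,0,0.03],
    [0.0025,0,0.04],
    [0.0025,0,0.045],
    [0.0025,0,0.045],
    [0.0025,0,0.045],
    [0.0025,0,0.045],
    [0.0025,0,0.045]
  ],
  "spin": [0,0,0,0,0,0,0,0]
}}

```text
clock: 10.1
ee_pos: [621.0, 115.5, 42.6]
tool_rot: [[0.998, -0.06, 0.001], [-0.06, -0.998, 0.0], [0.001, -0.0, -1.0]]
force: [0.8, -0.3, -0.9]
grip_width: 40.0
finger_force: 30.0
```

Converted, 0.003 m / 0.8 = 0.0038.

Request:
{"fn": "jog_arm", "kwargs": {
  "gripper": [1,1,1],
  "offset": [
    [0,0,0.0038],
    [0,0,0.0038],
    [0,0,0.0038]
  ],
  "spin": [0,0,0]
}}

```text
clock: 10.35
ee_pos: [620.4, 115.5, 38.9]
tool_rot: [[0.998, -0.06, -0.0], [-0.06, -0.998, 0.0], [-0.0, -0.0, -1.0]]
force: [-0.2, -1.1, -0.6]
grip_width: 39.6
finger_force: 30.0
```

Converted, -0.1 m / 0.8 = -0.125, -0.08 m / 0.8 = -0.1.

Request:
{"fn": "jog_arm", "kwargs": {
  "gripper": [0.4,0.4,0.4,0.4,0.4,0.4,0.4,0.4,0.4],
  "offset": [
    [0,0,0],
    [0,0,0],
    [0,0,0],
    [0,0,0],
    [0,0,-0.025],
    [0,0,-0.0625],
    [0,0,-0.1],
    [0,0,-0.125],
    [0,0,-0.125]
  ],
  "spin": [0,0,0,0,0,0,0,0,0]
}}

```text
clock: 11.1
ee_pos: [623.6, 115.6, 144.5]
tool_rot: [[0.998, -0.06, 0.01], [-0.06, -0.998, 0.0], [0.01, -0.001, -1.0]]
force: [0.5, 0.5, 0.7]
grip_width: 55.8
finger_force: 0.0
```

```bash
python3 - <<'E'
from h import *
nav(680,-51,130,-3.5)
E
```

```text
offset [0.0662, 0.1629, 0.015] spin 0.1 yaw -3.4 t 11.1 p [623.6 115.6 144.5] w 55.8 ff 0.0 f [0.5 0.5 0.7]
```

Request:
{"fn": "jog_arm", "kwargs": {
  "gripper": [0.25,0.25,0.25,0.25,0.25,0.25,0.25,0.25],
  "offset": [
    [0.0825,0.2038,0.015],
    [0.0825,0.2038,0.015],
    [0.0825,0.2038,0.015],
    [0.0825,0.2038,0.015],
    [0.0825,0.2038,0.015],
    [0.0825,0.2038,0.015],
    [0.0825,0.2038,0.015],
    [0.0825,0.2038,0.015]
  ],
  "spin": [0,0,0,0,0,0,0,0]
}}

```text
clock: 11.77
ee_pos: [675.8, -49.6, 126.3]
tool_rot: [[0.998, -0.059, -0.001], [-0.059, -0.998, 0.001], [-0.001, -0.001, -1.0]]
force: [-0.5, 0.7, -0.3]
grip_width: 69.8
finger_force: 0.0
```

```bash
python3 - <<'E'
from h import *
snap('wrist','w4'); snap('top','t4')
a=cv2.imread('pics/w4.png');b=cv2.imread('pics/t4.png')[150:290,105:245]
b=cv2.resize(b,None,fx=1.7,fy=1.7); b=cv2.copyMakeBorder(b,0,420-b.shape[0],0,0,0)
cv2.imwrite('pics/m4.png',np.hstack([a,b]))
nav(680,-51,27,-3.5)
E
```

```text
offset [0.0041, 0.0017, 0.0999] spin 0.2 yaw -3.3 t 11.8667 p [676.1 -49.1 126.9] w 69.6 ff 0.0 f [-0.2  0.1  0.2]
```

View pics/m4.png

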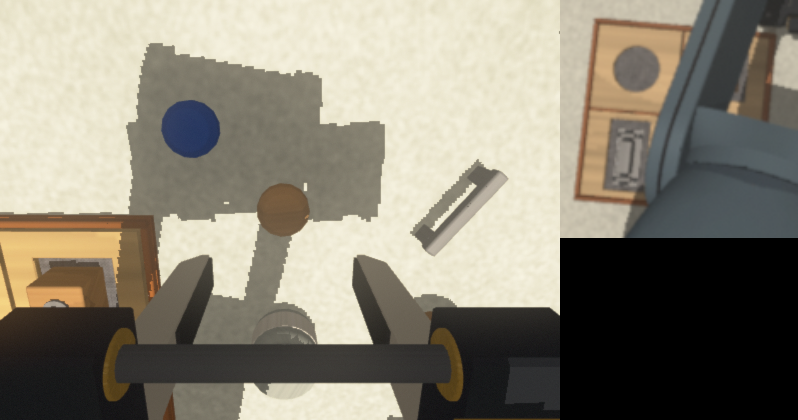

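The foot stands in the square recess, at lower left. The small brown knob is at (283,209) between the fingers, with the blue one well away at (190,128). The short handle's bar runs from (433,248) to (500,177).

```bash
python3 - <<'E'
from h import *
print(px2w('w4',[(283,184),(283,236),(257,210),(309,210)],20))
w=px2w('w4',[(431,249),(501,176)],27);print(w,w.mean(0),np.linalg.norm(w[0]-w[1]),np.degrees(np.arctan2(*(w[1]-w[0])[[1,0]])))
E
```

```text
[[700.1 -52.6  20. ]
 [660.7 -50.2  20. ]
 [682.  -32.6  20. ]
 [679.7 -70.2  20. ]]
[[ 646.9 -157.3   27. ]
 [ 698.4 -201.7   27. ]] [ 672.65 -179.5    27.  ] 67.99713229247244 -40.765805922258025
```

Converted, 0.098 m / 0.8 = 0.1225, 0.085 m / 0.8 = 0.1063.

Request:
{"fn": "jog_arm", "kwargs": {
  "gripper": [0.25,0.25,0.25,0.25,0.25,0.25],
  "offset": [
    [0.0038,0.0013,0.0375],
    [0.0038,0.0013,0.075],
    [0.0038,0.0013,0.1063],
    [0.0038,0.0013,0.1225],
    [0.0038,0.0013,0.1225],
    [0.0038,0.0013,0.1225]
  ],
  "spin": [0,0,0,0,0,0]
}}

```text
clock: 12.37
ee_pos: [679.3, -51.3, 29.0]
tool_rot: [[0.998, -0.059, -0.001], [-0.059, -0.998, 0.0], [-0.001, -0.0, -1.0]]
force: [0.8, 0.8, -0.1]
grip_width: 69.8
finger_force: 0.0
```

Converted, -0.1 m / 0.8 = -0.125, 0.001 m / 0.8 = 0.0013.

Request:
{"fn": "jog_arm", "kwargs": {
  "gripper": [0.25,1,1,1,1,1,1,1,1,1,1],
  "offset": [
    [0.0013,0,0.0013],
    [0.0013,0,0.0013],
    [0.0013,0,0.0013],
    [0.0013,0,0.0013],
    [0.0013,0,0.0013],
    [0.0013,0,0.0013],
    [0.0013,0,0.0013],
    [0.0013,0,0.0013],
    [0.0013,0,-0.0375],
    [0.0013,0,-0.0875],
    [0.0013,0,-0.125]
  ],
  "spin": [0,0,0,0,0,0,0,0,0,0,0]
}}

```text
clock: 13.28
ee_pos: [680.5, -52.5, 130.4]
tool_rot: [[0.998, -0.06, -0.0], [-0.06, -0.998, 0.0], [-0.0, -0.0, -1.0]]
force: [1.6, -0.6, 0.1]
grip_width: 36.9
finger_force: 30.0
```

```bash
python3 - <<'E'
from h import *
nav(627.4,222.9,125,-3.5)
E
```

```text
offset [-0.0695, -0.2717, 0.0055] spin 0.1 yaw -3.4 t 13.2833 p [680.5 -52.5 130.4] w 36.9 ff 29.99993405611349 f [ 1.6 -0.6  0.1]
```

Converted, -0.272 m / 0.8 = -0.34, -0.07 m / 0.8 = -0.0875.

Request:
{"fn": "jog_arm", "kwargs": {
  "gripper": [1,1,1,1,1,1,1,1,1,1,1,1],
  "offset": [
    [-0.0875,-0.34,0.0063],
    [-0.0875,-0.34,0.0063],
    [-0.0875,-0.34,0.0063],
    [-0.0875,-0.34,0.0063],
    [-0.0875,-0.34,0.0063],
    [-0.0875,-0.34,0.0063],
    [-0.0875,-0.34,0.0063],
    [-0.0875,-0.34,0.0063],
    [-0.0875,-0.34,0.0375],
    [-0.0875,-0.34,0.0625],
    [-0.0875,-0.34,0.0625],
    [-0.0875,-0.34,0.0625]
  ],
  "spin": [0,0,0,0,0,0,0,0,0,0,0,0]
}}

```text
clock: 14.28
ee_pos: [625.9, 222.7, 77.6]
tool_rot: [[0.998, -0.06, -0.003], [-0.06, -0.998, -0.001], [-0.003, 0.001, -1.0]]
force: [1.2, 0.3, -0.6]
grip_width: 36.9
finger_force: 30.0
```

```bash
python3 - <<'E'
from h import *
snap('wrist','w5')
nav(627.4,222.9,38,-3.5)
E
```

```text
offset [0.0003, -0.0001, 0.041] spin 0.0 yaw -3.5 t 14.3333 p [627.1 222.8  79. ] w 36.6 ff 29.999704223376966 f [-0.  -0.2 -0.8]
```

View pics/w5.png

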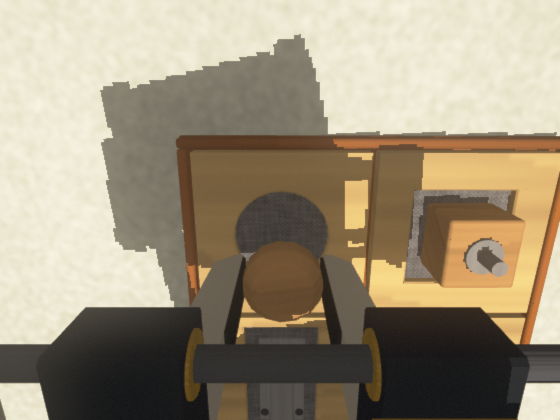

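The knob is held centred and level at (283,281). The foot sits inside its recess at right.

Converted, 0.039 m / 0.8 = 0.0488, 0.034 m / 0.8 = 0.0425.

Request:
{"fn": "jog_arm", "kwargs": {
  "gripper": [1,1,1,1,1,1,1,1],
  "offset": [
    [0,0,0.015],
    [0,0,0.03],
    [0,0,0.0425],
    [0,0,0.0488],
    [0,0,0.0488],
    [0,0,0.0488],
    [0,0,0.0488],
    [0,0,0.0488]
  ],
  "spin": [0,0,0,0,0,0,0,0]
}}

```text
clock: 15.0
ee_pos: [627.1, 223.3, 40.0]
tool_rot: [[0.998, -0.06, 0.0], [-0.06, -0.998, 0.0], [0.0, -0.0, -1.0]]
force: [-0.6, 0.5, -1.0]
grip_width: 36.8
finger_force: 30.0
```

Converted, -0.1 m / 0.8 = -0.125, -0.06 m / 0.8 = -0.075.

Request:
{"fn": "jog_arm", "kwargs": {
  "gripper": [1,1,1,0.4,0.4,0.4,0.4,0.4,0.4,0.4,0.4],
  "offset": [
    [0,0,0.0013],
    [0,0,0.0025],
    [0,0,0.0025],
    [0,0,0.0025],
    [0,0,0.0025],
    [0,0,0.0025],
    [0,0,0.0025],
    [0,0,-0.025],
    [0,0,-0.075],
    [0,0,-0.125],
    [0,0,-0.125]
  ],
  "spin": [0,0,0,0,0,0,0,0,0,0,0]
}}

```text
clock: 15.92
ee_pos: [631.6, 224.2, 149.1]
tool_rot: [[0.998, -0.06, 0.014], [-0.06, -0.998, 0.003], [0.014, -0.003, -1.0]]
force: [1.4, 0.3, 1.5]
grip_width: 55.7
finger_force: 0.0
```

```bash
python3 - <<'E'
from h import *
nav(672.2,-179.1,130,-40.6)
E
```

```text
offset [0.0644, 0.4003, 0.0187] spin 37.2 yaw -3.4 t 15.9167 p [631.6 224.2 149.1] w 55.7 ff 0.0 f [1.4 0.3 1.5]
```

Converted, 0.4 m / 0.8 = 0.5, 0.012 m / 0.8 = 0.015, 37.2 degrees / 360 = 0.1033.

Request:
{"fn": "jog_arm", "kwargs": {
  "gripper": [0.4,0.4,0.4,0.4,0.4,0.4,0.4,0.4,0.4,0.4,0.4,0.4],
  "offset": [
    [0.0838,0.5,0.015],
    [0.0838,0.5,0.015],
    [0.0838,0.5,0.015],
    [0.0838,0.5,0.015],
    [0.0838,0.5,0.015],
    [0.0838,0.5,0.015],
    [0.0838,0.5,0.015],
    [0.0838,0.5,0.015],
    [0.0838,0.5,0.015],
    [0.0838,0.5,0.015],
    [0.0838,0.5,0.015],
    [0.0838,0.5,0.015]
  ],
  "spin": [0.1033,0.1033,0.1033,0.1033,0.1033,0.1033,0.1033,0.1033,0.1033,0.1033,0.1033,0.1033]
}}

```text
clock: 16.92
ee_pos: [669.5, -182.4, 127.3]
tool_rot: [[0.756, -0.654, -0.0], [-0.654, -0.756, 0.0], [-0.0, -0.0, -1.0]]
force: [0.3, 0.5, 0.2]
grip_width: 55.7
finger_force: 0.0
```

```bash
python3 - <<'E'
from h import *
snap('wrist','w6'); snap('top','t6')
a=cv2.imread('pics/w6.png');b=cv2.imread('pics/t6.png')[150:290,105:245]
b=cv2.resize(b,None,fx=1.7,fy=1.7); b=cv2.copyMakeBorder(b,0,420-b.shape[0],0,0,0)
cv2.imwrite('pics/m6.png',np.hstack([a,b]))
nav(672.2,-179.1,28,-40.6)
E
```

```text
offset [0.0019, -0.0019, 0.0996] spin -0.0 yaw -40.6 t 17.0167 p [ 669.6 -179.3  127.6] w 55.8 ff 0.0 f [ 0.2  0.3 -0.1]
```

View pics/m6.png

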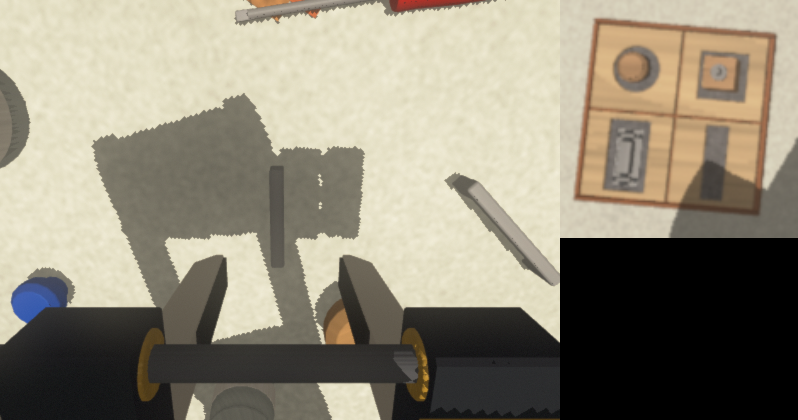

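The knob, foot and bolt all sit in their recesses. The short handle's bar runs from (277,167) to (277,266), a little left of the fingers' mid-line.

```bash
python3 - <<'E'
from h import *
w=px2w('w6',[(277,166),(277,267)],[28,26]);print(w,w.mean(0),np.linalg.norm(w[0]-w[1]),np.degrees(np.arctan2(*(w[0]-w[1])[[1,0]])))
m=w.mean(0); nav(m[0],m[1],28,-40.6)
E
```

```text
[[ 701.4 -205.7   28. ]
 [ 643.9 -155.4   26. ]] [ 672.65 -180.55   27.  ] 76.42211721746524 -41.178869904137976
offset [0.0032, -0.0011, 0.0996] spin -0.0 yaw -40.6 t 17.0167 p [ 669.6 -179.3  127.6] w 55.8 ff 0.0 f [ 0.2  0.3 -0.1]
```

Converted, 0.097 m / 0.8 = 0.1213, 0.085 m / 0.8 = 0.1063.

Request:
{"fn": "jog_arm", "kwargs": {
  "gripper": [0.4,0.4,0.4,0.4,0.4,0.4],
  "offset": [
    [0.0025,-0.0025,0.0375],
    [0.0025,-0.0025,0.075],
    [0.0025,-0.0025,0.1063],
    [0.0025,-0.0025,0.1213],
    [0.0025,-0.0025,0.1213],
    [0.0025,-0.0025,0.1213]
  ],
  "spin": [0,0,0,0,0,0]
}}

```text
clock: 17.52
ee_pos: [672.8, -178.5, 31.0]
tool_rot: [[0.76, -0.65, -0.001], [-0.65, -0.76, 0.0], [-0.001, 0.0, -1.0]]
force: [0.0, -0.3, 1.6]
grip_width: 56.4
finger_force: 0.0
```

Converted, -0.1 m / 0.8 = -0.125, -0.07 m / 0.8 = -0.0875.

Request:
{"fn": "jog_arm", "kwargs": {
  "gripper": [0.4,1,1,1,1,1,1,1,1,1,1,1],
  "offset": [
    [0,0,0.0025],
    [0,0,0.0025],
    [0,0,0.0025],
    [0,0,0.0025],
    [0,0,0.0025],
    [0,0,0.0025],
    [0,0,0.0025],
    [0,0,0.0025],
    [0,0,0.0025],
    [0,0,-0.0375],
    [0,0,-0.0875],
    [0,0,-0.125]
  ],
  "spin": [0,0,0,0,0,0,0,0,0,0,0,0]
}}

```text
clock: 18.52
ee_pos: [672.7, -179.9, 132.5]
tool_rot: [[0.759, -0.651, -0.0], [-0.651, -0.759, 0.0], [-0.0, 0.0, -1.0]]
force: [0.3, -0.2, 0.1]
grip_width: 9.7
finger_force: 30.0
```

```bash
python3 - <<'E'
from h import *
nav(512.2,121.7,130,-3.6)
E
```

```text
offset [-0.3182, -0.1243, 0.0025] spin -37.0 yaw -40.6 t 18.5167 p [ 672.7 -179.9  132.5] w 9.7 ff 29.998315572738647 f [ 0.3 -0.2  0.1]
```

Converted, -0.318 m / 0.8 = -0.3975, -0.124 m / 0.8 = -0.155, -37 degrees / 360 = -0.1028.

Request:
{"fn": "jog_arm", "kwargs": {
  "gripper": [1,1,1,1,1,1,1,1,1,1,1,1],
  "offset": [
    [-0.3975,-0.155,0.0025],
    [-0.3975,-0.155,0.0025],
    [-0.3975,-0.155,0.0025],
    [-0.3975,-0.155,0.0025],
    [-0.3975,-0.155,0.0025],
    [-0.3975,-0.155,0.0025],
    [-0.3975,-0.155,0.0025],
    [-0.3975,-0.155,0.0025],
    [-0.3975,-0.155,0.0025],
    [-0.3975,-0.155,0.0375],
    [-0.3975,-0.155,0.0625],
    [-0.3975,-0.155,0.0625]
  ],
  "spin": [-0.1028,-0.1028,-0.1028,-0.1028,-0.1028,-0.1028,-0.1028,-0.1028,-0.1028,-0.1028,-0.1028,-0.1028]
}}

```text
clock: 19.52
ee_pos: [509.2, 121.6, 77.7]
tool_rot: [[0.998, -0.063, -0.006], [-0.063, -0.998, -0.0], [-0.006, 0.001, -1.0]]
force: [-0.7, 0.0, 0.1]
grip_width: 9.8
finger_force: 30.0
```

```bash
python3 - <<'E'
from h import *
snap('wrist','w7')
nav(512.2,121.7,39,-3.6)
E
```

```text
offset [0.0019, -0.0005, 0.0403] spin -0.0 yaw -3.6 t 19.5667 p [510.4 121.4  79.3] w 9.7 ff 29.9982887506485 f [-0.2  1.1  0. ]
```

View pics/w7.png

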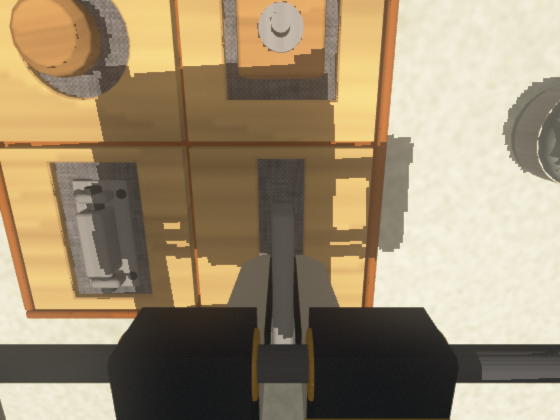

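The handle lines up with the slot, which spans columns 258 to 304. The other three look well seated.

Converted, 0.038 m / 0.8 = 0.0475, 0.001 m / 0.8 = 0.0013.

Request:
{"fn": "jog_arm", "kwargs": {
  "gripper": [1,1,1,1,1,1,1,1],
  "offset": [
    [0.0013,0,0.015],
    [0.0013,0,0.03],
    [0.0013,0,0.0425],
    [0.0013,0,0.0475],
    [0.0013,0,0.0475],
    [0.0013,0,0.0475],
    [0.0013,0,0.0475],
    [0.0013,0,0.0475]
  ],
  "spin": [0,0,0,0,0,0,0,0]
}}

```text
clock: 20.23
ee_pos: [513.6, 121.3, 43.6]
tool_rot: [[0.998, -0.063, 0.001], [-0.063, -0.998, 0.0], [0.001, -0.0, -1.0]]
force: [0.4, 0.9, -1.1]
grip_width: 9.6
finger_force: 30.0
```

Converted, 0.003 m / 0.8 = 0.0038, 0.002 m / 0.8 = 0.0025.

Request:
{"fn": "jog_arm", "kwargs": {
  "gripper": [1,1,1,1],
  "offset": [
    [0,0,0.0025],
    [0,0,0.0038],
    [0,0,0.0038],
    [0,0,0.0038]
  ],
  "spin": [0,0,0,0]
}}

```text
clock: 20.57
ee_pos: [513.0, 121.4, 39.8]
tool_rot: [[0.998, -0.063, -0.0], [-0.063, -0.998, -0.0], [-0.0, 0.0, -1.0]]
force: [-0.2, -0.4, -0.6]
grip_width: 9.4
finger_force: 30.0
```

Converted, -0.12 m / 0.8 = -0.15, -0.1 m / 0.8 = -0.125.

Request:
{"fn": "jog_arm", "kwargs": {
  "gripper": [1,1,0.6,0.6,0.6,0.6,0.6,0.6,0.6,0.6,0.6,0.6],
  "offset": [
    [0,0,0.0013],
    [0,0,0.0013],
    [0,0,0.0013],
    [0,0,0.0013],
    [0,0,0.0013],
    [0,0,0.0013],
    [0,0,-0.025],
    [0,0,-0.075],
    [0,0,-0.125],
    [0,0,-0.15],
    [0,0,-0.15],
    [0,0,-0.15]
  ],
  "spin": [0,0,0,0,0,0,0,0,0,0,0,0]
}}

```text
clock: 21.57
ee_pos: [513.9, 121.4, 161.2]
tool_rot: [[0.998, -0.064, 0.003], [-0.064, -0.998, 0.0], [0.003, -0.0, -1.0]]
force: [-0.2, -0.2, -0.2]
grip_width: 37.1
finger_force: 0.0
```

Converted, 0.2 m / 0.8 = 0.25, -0.1 m / 0.8 = -0.125.

Request:
{"fn": "jog_arm", "kwargs": {
  "gripper": [0.6,0.6,0.6,0.6,0.6,0.6,0.6,0.6,0.6,0.6],
  "offset": [
    [-0.125,0.25,-0.1],
    [-0.125,0.25,-0.1],
    [-0.125,0.25,-0.1],
    [-0.125,0.25,-0.1],
    [-0.125,0.25,-0.1],
    [-0.125,0.25,-0.1],
    [-0.125,0.25,-0.1],
    [-0.125,0.25,-0.1],
    [-0.125,0.25,-0.1],
    [-0.125,0.25,-0.1]
  ],
  "spin": [0,0,0,0,0,0,0,0,0,0]
}}

```text
clock: 22.4
ee_pos: [400.4, -70.8, 238.5]
tool_rot: [[0.998, -0.063, -0.002], [-0.063, -0.998, 0.002], [-0.002, -0.001, -1.0]]
force: [-0.9, 0.5, 0.6]
grip_width: 36.9
finger_force: 0.0
```

```bash
python3 - <<'E'
from h import *
snap('top','t8'); snap('scene','s8')
a=cv2.imread('pics/t8.png')[150:310,105:305]; a=cv2.resize(a,None,fx=2,fy=2,interpolation=2)
b=cv2.imread('pics/s8.png')[150:245,310:450]; b=cv2.resize(b,None,fx=2.8,fy=2.8,interpolation=2)
b=cv2.copyMakeBorder(b,0,320-b.shape[0],0,0,0)
cv2.imwrite('pics/m8.png',np.hstack([a,b])); print(a.shape,b.shape)
E
```

```text
(320, 400, 3) (320, 392, 3)
```

View pics/m8.png

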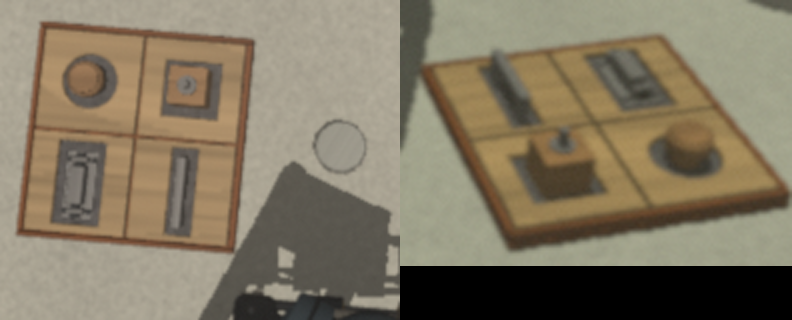

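All four parts stand upright and flat in their own recesses, and the arm is clear. I'm handing it in.

```bash
python3 -c "
from plant import robot
print(robot.sign_off())"
```

```text
the job is handed in; nothing more can be done
None
```

The job is handed in: the small knob, foot, short handle and bolt each look upright and seated in their own recess in the final pictures, and I never touched the big knob or long handle; about 22 s of the 93 s were used, and no verdict came back.

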